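Cock and fire a spring dowel setter

TASK

A dowel is started in the edge of the board held in the bench-top spring dowel setter. Draw the setter's striker back by its upright handle until the sear catches, without squashing the rubber buffer behind it hard, and let go so that the striker stays cocked by itself; then press the sear's thumb pad, gently, so that the blow drives the dowel home. Leave the things lying around where they are.

Things in the scene. Friction and masses are not known exactly. Their poses are not given: they have to be found in the camera images.
- setter: Dowel setter: grey steel bed 445 x 110 x 12 mm fixed on the bench, its position and yaw varying; in one line on it: sear housing, striker rod (22 mm thick, axis 45 mm high) in a round spring barrel, and a piece of board. Origin on the bench in the rod's line, under the handle's rest position; x = firing direction (towards the board), z up. Bed from x = -210 to 235 mm.
- barrel_top (a point): Top of the round dark spring barrel, 65 mm above the bench, half-way along it (setter x = 52 mm; it spans x 20 to 85 mm). Beyond it lie the dowel (x 102 to 111 mm) and the board with its hold-downs (x 111 to 226 mm, under 70 mm high).
- housing_top (a point): Middle of the sear housing's cover (setter x = -100 mm), 83 mm above the bench. The housing spans setter x -185 to -70 mm and is 54 mm wide. Under it, out of sight, the catch piece on the rod is set differently each time, so that the sear catches at a draw anywhere from 31 to 60 mm; 1 to 2.5 mm beyond the catch the rubber buffer begins.
- handle: The striker's upright handle: a dark steel paddle 10 mm thick (setter x), 40 mm wide (y), 48 mm tall, from 60 to 108 mm above the bench. Origin at its centre, 84 mm high; axes as the setter's. Moves with the striker, towards setter -x when drawn. Room in front of it (setter +x, above the barrel) lets shut fingers hook it there; it can also be pinched.
- striker (a joint): Draw of the striker (m): 0 at rest, growing towards setter -x, 64 mm at most. A spring pulls it forward with 0.28 N per mm (plus about 1 N friction). As the sear rides up the catch piece the pull swells by 1 to 3 N, slackens on its top, and drops a little some 5 mm later, at the catch. Let go caught, it stays there; uncaught, it flies forward and spoils the job. About 0 again after the blow.
- buffer (a joint): Squash of the rubber buffer in the sear housing (m): 0 = untouched, growing as the drawn striker is pulled on into it. It resists with 2.5 N per mm on top of the spring and is spoilt at 3.5 mm (9 N on top).
- pad: The sear's thumb pad: dark steel plate 30 x 36 mm (setter x, y), 7 mm thick, on the sear lever's tail behind the housing, at setter x = -205 mm. Origin at the centre of its top face, 88.5 mm above the bench. Pressed down it swings against a light spring, 13 mm to a rigid stop; it lets the striker off after 4 to 9 mm at some 5 to 9 N. No harder than 40 N.
- dowel (a joint): How far the wooden dowel (8 mm thick, along setter x in the board's edge) has been driven (m): 0 at the start, standing 9 mm proud; 0.009 = home, flush. About 4 N of friction holds it. Only the striker's blow is to drive it.
- chisel: Bystander: a chisel with an orange handle, 245 mm long, lying on the bench. Origin under its middle.
- notebook: Bystander: a thick notebook, 150 x 210 x 18 mm, lying on the bench. Origin under its centre.
- earmuffs: Bystander: red and black ear defenders, 80 mm high, 140 mm wide, on the bench. Origin under the cups.

How it is judged:
By the outcome, as a careful person would: the job done as asked, in the order asked, and still so for the second after the job is handed in, with the robot touching nothing.
It also fails if it takes over 64 s, if anything falls off the work surface, if the arm or the gripper's body presses on something with over 40 N, if the wrist force passes 120 N, or if a joint passes its speed limit or range.

ROBOT

A 7-joint arm with a two-finger parallel gripper is mounted at the origin on the work surface. World frame = base frame: x ahead of the robot, y to its left, z up, the work surface at z = 0. Lengths are in m, angles in rad, forces in N, time in s.
With the tool pointing down it reaches from about 0.4 to 0.9 m from the base axis. Payload 5.6 kg.
Tool frame: the origin (TCP) lies between the finger pads; the fingertips stand 11 mm ahead of it and the grasp point (between the pads) lies 8 mm behind it; y points along the fingers, z is the direction in which the jaws open and shut, and the axes are right-handed (so a half turn about y gives the same grasp; the last joint's range is limited). The gripper opens to 92 mm and grips with 3 to 60 N. Pads are 20 mm wide; open, the fingers measure 128 mm over their backs; the gripper's body (75 mm by 189 mm) begins 69 mm behind the grasp point.
Start: joints at [1.077, 0.468, -0.012, 1.603, 0.006, 1.071, -0.056], TCP at [0.283, -0.585, 0.226] pointing down, gripper open.
Joint ranges: [-2.53, 2.53], [-0.31, 2.02], [-1.57, 1.55], [0.28, 2.44], [-1.29, 4.43], [0.15, 1.84], [-2.92, 2.92]. Speed limits (rad/s): [2.57, 2.57, 3.14, 3.14, 3.14, 3.14, 3.14].

INTERFACE

Orientations are given as [roll, pitch, yaw] about the fixed x, y, z axes, in that order (R = Rz(yaw) Ry(pitch) Rx(roll)).
In Python, from bench import read_state, grab_frame, camera_model, hand_in gives the robot as it stands.
- The arm moves only by the tool play_rows, never from a script. Its arguments are lists of equal length, an entry for each row: "travel": the shift along the tool's x, y, z in m, a list of three; "delta_rot": the turn, a rotation vector about the tool's x, y, z in degrees, a list of three; "hand": the opening, from 0 (shut) to 1 (fully open). In form: {"travel": [[tx, ty, tz], ...], "delta_rot": [[wx, wy, wz], ...], "hand": [hand, ...]}. A call has 1 to 10 rows; each row is the pose to reach, as a shift and turn from the pose commanded when the call began, along the tool's axes at that moment; what a row does not reach only later rows make up. A row lasts 1/10 s, in which the tool goes at most 50 mm and 8.59 degrees, less where a joint would pass 70% of its speed; a pose out of reach is approached as far as the arm can. A call with a gripper value outside its range is refused whole. The fingers move at their own pace and stop on an object; "newtons" is the grip in N (left out, the last holds). Time passes only in rows, so rows that repeat a pose let the fingers close. It gives the time, the measured TCP pose, the force and the opening at its end, in the units of the state.
- read_state(): the state, without advancing time (a new reading comes with each control period).
- grab_frame(name): name is "scene" or "top" or "wrist"; returns (picture, depth): 480x640x3 uint8, red, green, blue; 480x640 float32, m along the optical axis (not along the pixel's ray), 0 where there is no reading.
- camera_model(name): a dict with "fx", "fy", "cx", "cy" (pixels), "dist_coeffs" ([k1, k2, p1, p2, k3] as OpenCV has them; the pictures are not rectified), "R" (3x3) and "t" (3): a world point X has camera coordinates R X + t. Camera axes: x right, y down, z forward; pixel columns grow to the right and rows downward; lengths in m; the calibration is good to about 2 mm. A picture is of the moment at which its call begins: read the wrist's pose just before it. camera_model takes no time and is no camera call; for the wrist camera it gives the pose at the moment of the call.
- hand_in(): hands the job in, once; it reports no verdict.
The state is a dict: "time": time; "joint_positions": joint angles; "qvel": joint speeds; "joint_efforts": joint torques, N m; "eef_pos": TCP position; "ee_rot": TCP orientation; "wrist_force": force on the tool from outside, world axes, zero at the start; "torque": the same for the moment, N m; "finger_gap": opening from 0.0 (shut) to 1.0 (fully open).
Only numpy, scipy, OpenCV 4.12 (cv2) and the standard library are available. Lean on these libraries where they do the work, as an engineer would, in place of code of your own. Each camera call takes 0.05 s, during which the arm holds its last target. There are 200 camera calls.

## Working session

There is one attempt and no reset: what is moved stays moved. The work goes in short steps, Python scripts to look and compute and a tool call to move; the robot and the scene stay as the last step left them, time stands still between calls to the robot, and variables do not carry over. Pictures are saved under pics/ and viewed, about 8 in all and at most 12, crops included, and the job is handed in when it is done.

Besides the shell and the picture viewer there is one more tool, called after "Emit:" as name(argument=value, ...), one argument or row to a line, values as JSON. play_rows: Moves the arm, as the interface text tells. Its arguments: {"type":"object","properties":{"travel":{"type":"array","items":{"type":"array","items":{"type":"number"}}},"delta_rot":{"type":"array","items":{"type":"array","items":{"type":"number"}}},"hand":{"type":"array","items":{"type":"number"}},"newtons":{"type":"number"}},"required":["travel","delta_rot","hand"]}

```bash
mkdir -p pics; python3 - <<'E'
from bench import *
import cv2,numpy as np
print(read_state())
for n in("scene","top"):
    p,d=grab_frame(n); cv2.imwrite(f"pics/{n}0.png",p[:,:,::-1]); np.save(f"pics/{n}0.npy",d)
    m=camera_model(n); print(n,m)
E
```

```text
{'time': 0.0, 'joint_positions': array([ 1.07700215,  0.46836879, -0.01158424,  1.60360871,  0.00598731,
        1.07139777, -0.05627808]), 'qvel': array([ 7.63214258e-04, -4.42117741e-05,  2.13790924e-03,  6.13225779e-04,
        7.26058608e-04,  7.75636654e-04,  7.98774469e-05]), 'joint_efforts': array([ 2.87315843e-04, -5.20573103e+01, -1.21295429e-02, -2.43751627e+01,
       -5.65639464e-02,  1.72554608e-02,  1.80866627e-04]), 'eef_pos': array([ 0.28288029, -0.58459726,  0.22465194]), 'ee_rot': array([-1.57254043e+00, -1.19950542e-04, -2.69086317e+00]), 'wrist_force': array([ 0.26721736, -0.42671138, -0.19131172]), 'torque': array([0.00136201, 0.02180025, 0.04012453]), 'finger_gap': 0.998138728298019}
scene {'fx': 604.2780691684846, 'fy': 604.2780691684846, 'cx': 323.14502940486807, 'cy': 249.51890580957195, 'dist_coeffs': array([-0.16522282,  0.        ,  0.        ,  0.        ,  0.        ]), 'R': array([[ 4.92427093e-01,  8.70353697e-01,  1.98353273e-05],
       [ 7.39817372e-01, -4.18560490e-01, -5.26761210e-01],
       [-4.58460265e-01,  2.59406166e-01, -8.50013310e-01]]), 't': array([-0.23457783, -0.42479632,  1.35421024])}
top {'fx': 436.21118862342894, 'fy': 436.21118862342894, 'cx': 313.49162589740604, 'cy': 241.85806621963616, 'dist_coeffs': array([-0.07760114,  0.        ,  0.        ,  0.        ,  0.        ]), 'R': array([[-0.00130075, -0.99996674, -0.00805092],
       [-0.9946543 ,  0.00212503, -0.10323905],
       [ 0.10325272,  0.00787359, -0.99462399]]), 't': array([-0.04780752,  0.56305591,  0.72956542])}
```

View pics/scene0.png

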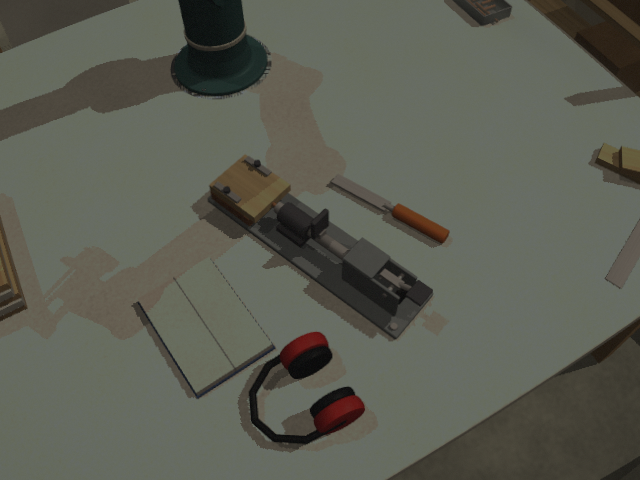

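View pics/top0.png

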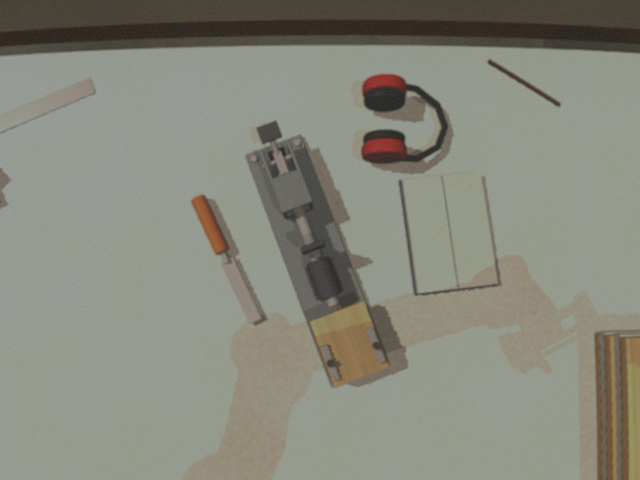

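The scene view shows the setter running diagonally: board near the robot, and pad at about (422,290). In the top view the pad is at (268,131), the handle top at (312,247), the barrel at (323,280) and the housing at (291,192). I'll enlarge that area.

```bash
cat > h.py <<'E'
import cv2,numpy as np
from bench import *
def pix2w(n,u,v,z,m=None):
    m=m or camera_model(n); K=np.array([[m["fx"],0,m["cx"]],[0,m["fy"],m["cy"]],[0,0,1]])
    x=cv2.undistortPoints(np.array([[[u,v]]],float),K,m["dist_coeffs"])[0,0]
    R,t=m["R"],m["t"]; c=-R.T@t; r=R.T@np.array([x[0],x[1],1]); return c+r*(z-c[2])/r[2]
E
python3 - <<'E'
import cv2
from h import *
a=cv2.imread("pics/top0.png")[110:310,240:360]; b=cv2.imread("pics/scene0.png")[190:340,260:450]
cv2.imwrite("pics/crop.png",cv2.hconcat([cv2.resize(a,(360,600),interpolation=cv2.INTER_CUBIC)]))
for nm,u,v,z in [("pad",268,131,.0885),("hous",291,192,.083),("handle",312,247,.108),("barrel",323,280,.065)]: print(nm,pix2w("top",u,v,z))
E
```

```text
pad [0.74157822 0.02587448 0.0885    ]
hous [ 0.63946628 -0.01250281  0.083     ]
handle [ 0.5467339  -0.04707052  0.108     ]
barrel [ 0.496246   -0.06458769  0.065     ]
```

View pics/crop.png

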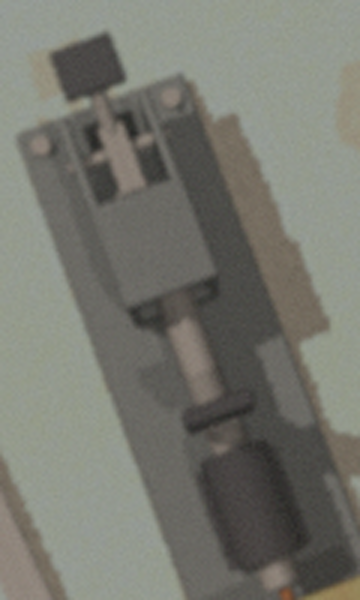

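```bash
python3 - <<'E'
from h import *
C=lambda x,y:(240+x/3,110+y/3)
P={}
for nm,x,y,z in [("pad",89,67,.0885),("handle",220,408,.108),("barrel",250,506,.065),("bedA",20,135,.012),("bedB",158,520,.012),("bedcornR",183,76,.012),("hf1",128,305,.083),("hf2",216,273,.083)]:
    P[nm]=pix2w("top",*C(x,y),z)[:2]; print(nm,P[nm])
a=lambda p,q:np.degrees(np.arctan2(*(P[q]-P[p])[::-1]))
print(a("pad","handle"),a("pad","barrel"),a("bedA","bedB"),a("bedA","bedcornR")-90, a("hf1","hf2")-90)
# depth-based check of handle/pad
d=np.load("pics/top0.npy")
m=camera_model("top");K=np.array([[m["fx"],0,m["cx"]],[0,m["fy"],m["cy"]],[0,0,1]])
v,u=np.mgrid[100:330,230:370]; x=cv2.undistortPoints(np.stack([u.ravel(),v.ravel()],-1)[:,None].astype(float),K,m["dist_coeffs"])[:,0]
dd=d[v.ravel(),u.ravel()]; W=(np.c_[x*dd[:,None],dd]-m["t"])@m["R"]; W=W[dd>0]
for nm,z0,z1 in [("pad",.08,.096),("handle",.098,.115)]:
    c=P[nm]; s=W[(W[:,2]>z0)&(W[:,2]<z1)&(np.hypot(*(W[:,:2]-c).T)<.035)]; print(nm,len(s),s.mean(0),s.min(0),s.max(0))
E
```

```text
pad [0.73925116 0.02307652]
handle [ 0.5482913  -0.04914568]
barrel [ 0.49842898 -0.06514213]
bedA [0.72453582 0.07324529]
bedB [ 0.49130671 -0.01183388]
bedcornR [ 0.76114634 -0.02599136]
hf1 [0.60688973 0.00092286]
hf2 [ 0.62437754 -0.04685616]
-159.2830716567111 -159.88106536908907 -159.9586403289186 -159.74990408125814 -159.8966454259515
pad 435 [0.73825139 0.02418801 0.08842956] [0.71326749 0.00438585 0.08027151] [0.76086491 0.0460731  0.09278061]
handle 169 [ 0.54925927 -0.0477217   0.10767579] [ 0.53910834 -0.06582288  0.09920091] [ 0.55962418 -0.02840754  0.11150579]
```

Emit:
play_rows(
  travel=[
    [-0.02, 0, -0.017],
    [-0.06, 0, -0.05],
    [-0.1, 0, -0.084],
    [-0.14, 0, -0.118],
    [-0.18, 0, -0.151],
    [-0.22, 0, -0.185],
    [-0.26, 0, -0.219],
    [-0.3, 0, -0.252],
    [-0.34, 0, -0.286],
    [-0.38, 0, -0.32],
  ],
  delta_rot=[
    [0, 0.6, 0],
    [0, 1.2, 0],
    [0, 1.8, 0],
    [0, 2.4, 0],
    [0, 3, 0],
    [0, 3.6, 0],
    [0, 4.2, 0],
    [0, 4.8, 0],
    [0, 5.4, 0],
    [0, 5.7, 0],
  ],
  hand=[0, 0, 0, 0, 0, 0, 0, 0, 0, 0],
  newtons=20,
)

```text
time: 1.1
eef_pos: [0.4778, -0.1484, 0.2255]
ee_rot: [-1.571, -0.0, -2.791]
wrist_force: [0.5, -0.5, 0.6]
finger_gap: 0.15
```

Emit:
play_rows(
  travel=[
    [-0.03, 0, -0.03],
    [-0.05, 0.0, -0.05],
    [-0.056, 0.02, -0.057],
    [-0.056, 0.04, -0.057],
    [-0.056, 0.055, -0.057],
    [-0.056, 0.055, -0.057],
    [-0.056, 0.055, -0.057],
  ],
  delta_rot=[
    [0, 0, 0],
    [0, 0, 0],
    [0, 0, 0],
    [0, 0, 0],
    [0, 0, 0],
    [0, 0, 0],
    [0, 0, 0],
  ],
  hand=[0, 0, 0, 0, 0, 0, 0],
)

```text
time: 1.8
eef_pos: [0.5104, -0.0775, 0.1706]
ee_rot: [-1.571, -0.0, -2.79]
wrist_force: [-0.4, -0.2, 0.6]
finger_gap: 0.001
```

```bash
python3 - <<'E'
from h import *
s=read_state(); print(s["eef_pos"],s["ee_rot"],s["finger_gap"],s["time"])
m=camera_model("wrist")
p,d=grab_frame("wrist"); cv2.imwrite("pics/w1.png",p[:,:,::-1])
q,_=grab_frame("scene"); cv2.imwrite("pics/s1.png",q[:,:,::-1])
print(m["R"],m["t"])
import pickle; pickle.dump((m,d),open("w1.pkl","wb"))
E
```

```text
[ 0.51040388 -0.07754829  0.17059399] [-1.57111067e+00 -4.92393707e-04 -2.79047871e+00] 0.0014490595058165871 1.8
[[ 3.44648517e-01 -9.38731688e-01 -4.66988520e-04]
 [-9.02075415e-01 -3.31328009e-01  2.76553241e-01]
 [-2.59764017e-01 -9.48924056e-02 -9.60998484e-01]] [-0.24831104  0.41913138  0.46273367]
```

View pics/w1.png

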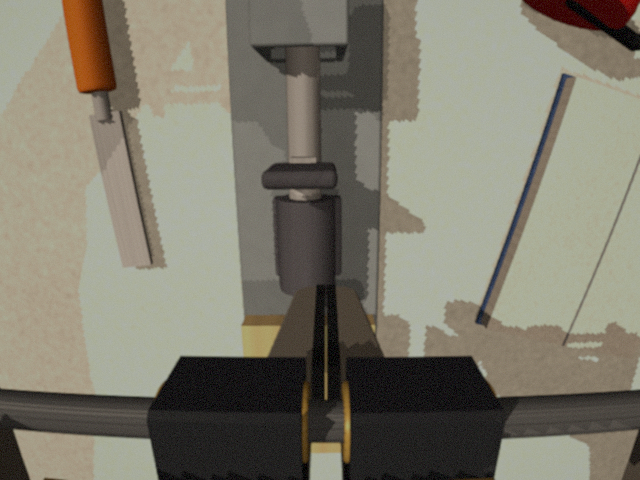

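The wrist view shows the handle at about u 264–336, v 162–190, with the closed fingertips near (326,287). They are short of it and a little to the right.

```bash
python3 - <<'E'
from h import *
import pickle
m,d=pickle.load(open("w1.pkl","rb"))
psi=-2.7905; f=np.array([np.cos(psi),np.sin(psi)]); y=np.array([-f[1],f[0]]) 
s=read_state()["eef_pos"][:2]
for nm,u,v,z in [("hL",264,176,.108),("hR",336,176,.108),("back",300,163,.108),("front",300,188,.108),("barrelL",275,240,.05),("barrelR",341,240,.05),("h1",250,46,.083),("h2",347,46,.083)]:
    w=pix2w("wrist",u,v,z,m)[:2]-s; print(nm,w+s,"tool x",w@f,"tool z",w@y)
for v in range(155,200,4): print(v,d[v,300].round(4),end="; ")
E
```

```text
hL [ 0.54614004 -0.03023462] tool x -0.049293217472593735 tool z -0.03247445854918616
hR [ 0.55887764 -0.06512377] tool x -0.049254566508058546 tool z 0.004667136535667575
back [ 0.55878167 -0.0455092 ] tool x -0.055910374408317344 tool z -0.013783909055436541
front [ 0.54661376 -0.04977529] tool x -0.04301753404956325 tool z -0.013962894984713828
barrelL [ 0.49753224 -0.04539521] tool x 0.0015634838244005839 tool z -0.03495609437334074
barrelR [ 0.51294685 -0.08736645] tool x 0.0015241204686595549 tool z 0.009756251544879923
h1 [0.60637546 0.00152237] tool x -0.11677610988893845 tool z -0.04157778755351389
h2 [ 0.6241156  -0.04773068] tool x -0.11649475002677387 tool z 0.010771970004219283
155 0.2698; 159 0.2598; 163 0.2572; 167 0.2365; 171 0.2221; 175 0.2215; 179 0.2215; 183 0.2222; 187 0.2225; 191 0.2763; 195 0.2767; 199 0.2762;
```

Emit:
play_rows(
  travel=[
    [-0.01, 0.01, -0.008],
    [-0.018, 0.04, -0.015],
    [-0.018, 0.07, -0.015],
    [-0.018, 0.085, -0.015],
    [-0.018, 0.085, -0.015],
    [-0.018, 0.085, -0.015],
  ],
  delta_rot=[
    [0, 0, 0],
    [0, 0, 0],
    [0, 0, 0],
    [0, 0, 0],
    [0, 0, 0],
    [0, 0, 0],
  ],
  hand=[0, 0, 0, 0, 0, 0],
)

```text
time: 2.5
eef_pos: [0.5229, -0.0574, 0.0864]
ee_rot: [-1.57, 0.001, -2.791]
wrist_force: [0.5, -0.6, 0.6]
finger_gap: 0.005
```

Emit:
play_rows(
  travel=[
    [-0.004, 0, 0],
    [-0.008, 0, 0],
    [-0.011, 0, 0],
    [-0.014, 0, 0],
    [-0.017, 0, 0],
    [-0.02, 0, 0],
    [-0.022, 0, 0],
    [-0.022, 0, 0],
  ],
  delta_rot=[
    [0, 0, 0],
    [0, 0, 0],
    [0, 0, 0],
    [0, 0, 0],
    [0, 0, 0],
    [0, 0, 0],
    [0, 0, 0],
    [0, 0, 0],
  ],
  hand=[0, 0, 0, 0, 0, 0, 0, 0],
)

```text
time: 3.3
eef_pos: [0.5428, -0.0497, 0.0854]
ee_rot: [-1.571, -0.001, -2.79]
wrist_force: [-0.5, -0.5, 1.5]
finger_gap: 0.005
```

Emit:
play_rows(
  travel=[
    [-0.002, 0, 0],
    [-0.004, 0, 0],
    [-0.006, 0, 0],
    [-0.008, 0, 0],
    [-0.008, 0, 0],
  ],
  delta_rot=[
    [0, 0, 0],
    [0, 0, 0],
    [0, 0, 0],
    [0, 0, 0],
    [0, 0, 0],
  ],
  hand=[0, 0, 0, 0, 0],
)

```text
time: 3.8
eef_pos: [0.5502, -0.0469, 0.0854]
ee_rot: [-1.571, -0.001, -2.79]
wrist_force: [-4.2, -1.0, 2.3]
finger_gap: 0.007
```

```bash
python3 - <<'E'
from h import *
m=camera_model("wrist");s=read_state();print(s["eef_pos"],s["wrist_force"])
p,d=grab_frame("wrist"); cv2.imwrite("pics/w2.png",cv2.resize(p[100:340,200:440,::-1],(600,600)))
E
```

```text
[ 0.55022859 -0.0469243   0.08541303] [-4.17406333 -1.01645116  2.307235  ]
```

View pics/w2.png

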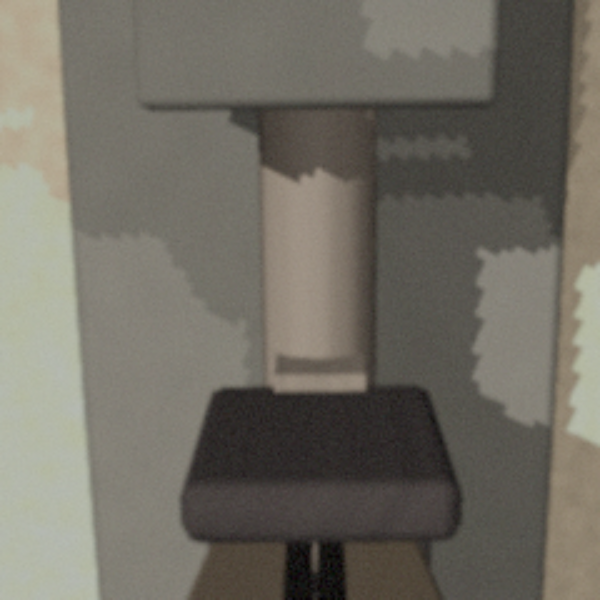

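The wrist crop shows the handle hooked and centred: the fingers at (315,560) are against its front face. I'll draw on in measured steps, watching the pull.

Emit:
play_rows(
  travel=[
    [-0.003, 0, 0],
    [-0.006, 0, 0],
    [-0.009, 0, 0],
    [-0.012, 0, 0],
    [-0.012, 0, 0],
  ],
  delta_rot=[
    [0, 0, 0],
    [0, 0, 0],
    [0, 0, 0],
    [0, 0, 0],
    [0, 0, 0],
  ],
  hand=[0, 0, 0, 0, 0],
)

```text
time: 4.35
eef_pos: [0.5606, -0.043, 0.0854]
ee_rot: [-1.571, -0.003, -2.79]
wrist_force: [-6.4, -1.0, 4.0]
finger_gap: 0.01
```

Emit:
play_rows(
  travel=[
    [-0.001, 0, 0],
    [-0.002, 0, 0],
    [-0.002, 0, 0],
  ],
  delta_rot=[
    [0, 0, 0],
    [0, 0, 0],
    [0, 0, 0],
  ],
  hand=[0, 0, 0],
)

```text
time: 4.65
eef_pos: [0.562, -0.0425, 0.0854]
ee_rot: [-1.571, -0.003, -2.791]
wrist_force: [-8.1, -2.1, 5.5]
finger_gap: 0.003
```

Emit:
play_rows(
  travel=[
    [-0.001, 0, 0],
    [-0.002, 0, 0],
    [-0.002, 0, 0],
  ],
  delta_rot=[
    [0, 0, 0],
    [0, 0, 0],
    [0, 0, 0],
  ],
  hand=[0, 0, 0],
)

```text
time: 4.95
eef_pos: [0.5637, -0.0419, 0.0854]
ee_rot: [-1.571, -0.004, -2.791]
wrist_force: [-7.6, -2.0, 6.4]
finger_gap: 0.003
```

Emit:
play_rows(
  travel=[
    [-0.001, 0, 0],
    [-0.002, 0, 0],
    [-0.002, 0, 0],
  ],
  delta_rot=[
    [0, 0, 0],
    [0, 0, 0],
    [0, 0, 0],
  ],
  hand=[0, 0, 0],
)

```text
time: 5.25
eef_pos: [0.5649, -0.0414, 0.0854]
ee_rot: [-1.572, -0.005, -2.791]
wrist_force: [-10.3, -2.2, 8.2]
finger_gap: 0.003
```

Emit:
play_rows(
  travel=[
    [-0.001, 0, 0],
    [-0.002, 0, 0],
    [-0.002, 0, 0],
  ],
  delta_rot=[
    [0, 0, 0],
    [0, 0, 0],
    [0, 0, 0],
  ],
  hand=[0, 0, 0],
)

```text
time: 5.55
eef_pos: [0.5663, -0.0409, 0.0854]
ee_rot: [-1.572, -0.006, -2.791]
wrist_force: [-11.5, -3.3, 8.9]
finger_gap: 0.006
```

Emit:
play_rows(
  travel=[
    [-0.001, 0, 0],
    [-0.002, 0, 0],
    [-0.002, 0, 0],
  ],
  delta_rot=[
    [0, 0, 0],
    [0, 0, 0],
    [0, 0, 0],
  ],
  hand=[0, 0, 0],
)

```text
time: 5.85
eef_pos: [0.5679, -0.0403, 0.0854]
ee_rot: [-1.572, -0.007, -2.791]
wrist_force: [-13.0, -2.9, 11.2]
finger_gap: 0.004
```

Emit:
play_rows(
  travel=[
    [-0.001, 0, 0],
    [-0.0015, 0, 0],
    [-0.0015, 0, 0],
    [-0.0015, 0, 0],
  ],
  delta_rot=[
    [0, 0, 0],
    [0, 0, 0],
    [0, 0, 0],
    [0, 0, 0],
  ],
  hand=[0, 0, 0, 0],
)

```text
time: 6.25
eef_pos: [0.5691, -0.0398, 0.0854]
ee_rot: [-1.572, -0.007, -2.791]
wrist_force: [-12.5, -2.7, 10.5]
finger_gap: 0.009
```

Emit:
play_rows(
  travel=[
    [-0.001, 0, 0],
    [-0.0015, 0, 0],
    [-0.0015, 0, 0],
    [-0.0015, 0, 0],
  ],
  delta_rot=[
    [0, 0, 0],
    [0, 0, 0],
    [0, 0, 0],
    [0, 0, 0],
  ],
  hand=[0, 0, 0, 0],
)

```text
time: 6.65
eef_pos: [0.5703, -0.0393, 0.0854]
ee_rot: [-1.572, -0.008, -2.791]
wrist_force: [-12.8, -2.9, 11.5]
finger_gap: 0.008
```

Emit:
play_rows(
  travel=[
    [-0.001, 0, 0],
    [-0.0015, 0, 0],
    [-0.0015, 0, 0],
    [-0.0015, 0, 0],
  ],
  delta_rot=[
    [0, 0, 0],
    [0, 0, 0],
    [0, 0, 0],
    [0, 0, 0],
  ],
  hand=[0, 0, 0, 0],
)

```text
time: 7.05
eef_pos: [0.5715, -0.0389, 0.0854]
ee_rot: [-1.572, -0.008, -2.791]
wrist_force: [-13.9, -3.2, 11.8]
finger_gap: 0.003
```

Emit:
play_rows(
  travel=[
    [-0.001, 0, 0],
    [-0.0015, 0, 0],
    [-0.0015, 0, 0],
    [-0.0015, 0, 0],
  ],
  delta_rot=[
    [0, 0, 0],
    [0, 0, 0],
    [0, 0, 0],
    [0, 0, 0],
  ],
  hand=[0, 0, 0, 0],
)

```text
time: 7.45
eef_pos: [0.5728, -0.0384, 0.0853]
ee_rot: [-1.572, -0.009, -2.791]
wrist_force: [-13.6, -3.1, 12.0]
finger_gap: 0.004
```

Emit:
play_rows(
  travel=[
    [-0.001, 0, 0],
    [-0.0013, 0, 0],
    [-0.0013, 0, 0],
    [-0.0013, 0, 0],
  ],
  delta_rot=[
    [0, 0, 0],
    [0, 0, 0],
    [0, 0, 0],
    [0, 0, 0],
  ],
  hand=[0, 0, 0, 0],
)

```text
time: 7.85
eef_pos: [0.5738, -0.038, 0.0854]
ee_rot: [-1.572, -0.009, -2.791]
wrist_force: [-15.1, -3.5, 12.4]
finger_gap: 0.005
```

```bash
python3 - <<'E'
from h import *
import numpy as np
f=np.array([-.939,-.3445])
for i in range(8):
    s=read_state(); grab_frame("top"); print(round(-s["eef_pos"][:2]@f,5),(s["wrist_force"][:2]@f).round(2),s["wrist_force"][2].round(1))
E
```

```text
0.5257 15.35 12.4
0.52569 14.73 12.0
0.52569 15.04 12.1
0.52568 14.09 12.6
0.52569 15.54 12.0
0.52571 14.43 11.6
0.52571 15.63 12.4
0.52568 15.94 12.3
```

Emit:
play_rows(
  travel=[
    [-0.001, 0, 0],
    [-0.0013, 0, 0],
    [-0.0013, 0, 0],
  ],
  delta_rot=[
    [0, 0, 0],
    [0, 0, 0],
    [0, 0, 0],
  ],
  hand=[0, 0, 0],
)

```text
time: 8.55
eef_pos: [0.5749, -0.0376, 0.0854]
ee_rot: [-1.572, -0.009, -2.791]
wrist_force: [-15.2, -4.1, 12.3]
finger_gap: 0.006
```

```bash
cat > rd.py <<'E'
from bench import *
import numpy as np
f=np.array([-.939,-.3445]);r=[]
for i in range(6):
    s=read_state(); grab_frame("top"); r.append([-s["eef_pos"][:2]@f,s["wrist_force"][:2]@f,s["wrist_force"][2]])
print(np.mean(r,0).round(4),np.std(r,0).round(2),s["time"])
E
python3 rd.py
```

```text
[ 0.5268 15.8547 12.3452] [0.   0.33 0.3 ] 8.8
```

Emit:
play_rows(
  travel=[
    [-0.001, 0, 0],
    [-0.0013, 0, 0],
    [-0.0013, 0, 0],
  ],
  delta_rot=[
    [0, 0, 0],
    [0, 0, 0],
    [0, 0, 0],
  ],
  hand=[0, 0, 0],
)

```text
time: 9.15
eef_pos: [0.576, -0.0372, 0.0854]
ee_rot: [-1.572, -0.01, -2.791]
wrist_force: [-16.6, -3.2, 13.3]
finger_gap: 0.003
```

```bash
python3 rd.py
```

```text
[ 0.528  16.1798 12.7261] [0.   0.47 0.39] 9.4
```

Emit:
play_rows(
  travel=[
    [-0.001, 0, 0],
    [-0.0015, 0, 0],
    [-0.0015, 0, 0],
  ],
  delta_rot=[
    [0, 0, 0],
    [0, 0, 0],
    [0, 0, 0],
  ],
  hand=[0, 0, 0],
)

```text
time: 9.75
eef_pos: [0.5774, -0.0367, 0.0853]
ee_rot: [-1.572, -0.01, -2.791]
wrist_force: [-15.0, -4.3, 13.5]
finger_gap: 0.004
```

```bash
python3 rd.py
```

```text
[ 0.5295 15.7875 13.1523] [0.   0.36 0.41] 10.0
```

Emit:
play_rows(
  travel=[
    [-0.0008, 0, 0],
    [-0.001, 0, 0],
    [-0.001, 0, 0],
  ],
  delta_rot=[
    [0, 0, 0],
    [0, 0, 0],
    [0, 0, 0],
  ],
  hand=[0, 0, 0],
)

```text
time: 10.35
eef_pos: [0.5786, -0.0362, 0.0853]
ee_rot: [-1.572, -0.009, -2.791]
wrist_force: [-14.6, -3.0, 12.3]
finger_gap: 0.005
```

```bash
python3 rd.py
```

```text
[ 0.5309 14.8431 12.0817] [0.   0.48 0.54] 10.6
```

Emit:
play_rows(
  travel=[
    [-0.001, 0, 0],
    [-0.0013, 0, 0],
    [-0.0013, 0, 0],
  ],
  delta_rot=[
    [0, 0, 0],
    [0, 0, 0],
    [0, 0, 0],
  ],
  hand=[0, 0, 0],
)

```text
time: 10.95
eef_pos: [0.5803, -0.0356, 0.0854]
ee_rot: [-1.572, -0.008, -2.791]
wrist_force: [-13.6, -3.1, 11.4]
finger_gap: 0.006
```

```bash
python3 rd.py
```

```text
[ 0.5326 13.8898 10.6236] [0.   0.36 0.56] 11.2
```

Emit:
play_rows(
  travel=[
    [-0.001, 0, 0],
    [-0.0013, 0, 0],
    [-0.0013, 0, 0],
  ],
  delta_rot=[
    [0, 0, 0],
    [0, 0, 0],
    [0, 0, 0],
  ],
  hand=[0, 0, 0],
)

```text
time: 11.55
eef_pos: [0.581, -0.0353, 0.0854]
ee_rot: [-1.572, -0.009, -2.791]
wrist_force: [-14.4, -3.1, 11.4]
finger_gap: 0.001
```

```bash
python3 rd.py
```

```text
[ 0.5334 15.0263 11.8567] [0.   0.47 0.32] 11.8
```

Emit:
play_rows(
  travel=[
    [0.001, 0, 0],
    [0.002, 0, 0],
    [0.0025, 0, 0],
    [0.0025, 0, 0],
  ],
  delta_rot=[
    [0, 0, 0],
    [0, 0, 0],
    [0, 0, 0],
    [0, 0, 0],
  ],
  hand=[0, 0, 0, 0],
)

```text
time: 12.25
eef_pos: [0.5803, -0.0356, 0.0853]
ee_rot: [-1.572, -0.005, -2.791]
wrist_force: [-10.5, -1.8, 7.2]
finger_gap: 0.005
```

```bash
python3 rd.py
```

```text
[ 0.5327 10.2944  6.8589] [0.   0.47 0.4 ] 12.5
```

Emit:
play_rows(
  travel=[
    [0.001, 0, 0],
    [0.002, 0, 0],
    [0.0025, 0, 0],
    [0.0025, 0, 0],
  ],
  delta_rot=[
    [0, 0, 0],
    [0, 0, 0],
    [0, 0, 0],
    [0, 0, 0],
  ],
  hand=[0, 0, 0, 0],
)

```text
time: 12.95
eef_pos: [0.5794, -0.0359, 0.0854]
ee_rot: [-1.571, -0.002, -2.79]
wrist_force: [-5.4, -1.5, 3.3]
finger_gap: 0.007
```

```bash
python3 rd.py
```

```text
[0.5316 6.5293 3.4751] [0.   0.55 0.21] 13.2
```

Emit:
play_rows(
  travel=[
    [0.001, 0, 0],
    [0.002, 0, 0],
    [0.0025, 0, 0],
    [0.0025, 0, 0],
  ],
  delta_rot=[
    [0, 0, 0],
    [0, 0, 0],
    [0, 0, 0],
    [0, 0, 0],
  ],
  hand=[0, 0, 0, 0],
)

```text
time: 13.65
eef_pos: [0.5753, -0.0375, 0.0854]
ee_rot: [-1.572, -0.006, -2.791]
wrist_force: [-11.9, -2.5, 7.6]
finger_gap: 0.008
```

```bash
python3 rd.py
```

```text
[ 0.5273 11.6195  8.8572] [0.   0.76 0.68] 13.9
```

Not caught yet: it rode back over the swell while still on the hook. I'll redraw and go further.

Emit:
play_rows(
  travel=[
    [-0.0015, 0, 0],
    [-0.003, 0, 0],
    [-0.0045, 0, 0],
    [-0.006, 0, 0],
    [-0.0075, 0, 0],
    [-0.0075, 0, 0],
  ],
  delta_rot=[
    [0, 0, 0],
    [0, 0, 0],
    [0, 0, 0],
    [0, 0, 0],
    [0, 0, 0],
    [0, 0, 0],
  ],
  hand=[0, 0, 0, 0, 0, 0],
)

```text
time: 14.55
eef_pos: [0.5813, -0.0352, 0.0854]
ee_rot: [-1.572, -0.008, -2.791]
wrist_force: [-14.8, -3.5, 12.3]
finger_gap: 0.008
```

```bash
python3 rd.py
```

```text
[ 0.5337 14.5678 11.6436] [0.   0.42 0.35] 14.8
```

Emit:
play_rows(
  travel=[
    [-0.0008, 0, 0],
    [-0.001, 0, 0],
    [-0.001, 0, 0],
  ],
  delta_rot=[
    [0, 0, 0],
    [0, 0, 0],
    [0, 0, 0],
  ],
  hand=[0, 0, 0],
)

```text
time: 15.15
eef_pos: [0.582, -0.035, 0.0853]
ee_rot: [-1.572, -0.009, -2.791]
wrist_force: [-15.6, -2.5, 11.4]
finger_gap: 0.005
```

```bash
python3 rd.py
```

```text
[ 0.5345 15.4212 12.182 ] [0.   0.51 0.52] 15.4
```

Emit:
play_rows(
  travel=[
    [-0.0008, 0, 0],
    [-0.001, 0, 0],
    [-0.001, 0, 0],
  ],
  delta_rot=[
    [0, 0, 0],
    [0, 0, 0],
    [0, 0, 0],
  ],
  hand=[0, 0, 0],
)

```text
time: 15.75
eef_pos: [0.5835, -0.0344, 0.0854]
ee_rot: [-1.572, -0.008, -2.791]
wrist_force: [-12.6, -3.6, 11.0]
finger_gap: 0.007
```

```bash
python3 rd.py
```

```text
[ 0.536  13.751  10.6226] [0.   0.31 0.35] 16.0
```

Emit:
play_rows(
  travel=[
    [-0.0008, 0, 0],
    [-0.001, 0, 0],
    [-0.001, 0, 0],
  ],
  delta_rot=[
    [0, 0, 0],
    [0, 0, 0],
    [0, 0, 0],
  ],
  hand=[0, 0, 0],
)

```text
time: 16.35
eef_pos: [0.584, -0.0342, 0.0854]
ee_rot: [-1.572, -0.009, -2.791]
wrist_force: [-14.6, -3.1, 11.3]
finger_gap: 0.001
```

```bash
python3 rd.py
```

```text
[ 0.5366 14.938  11.5907] [0.   0.48 0.28] 16.6
```

Emit:
play_rows(
  travel=[
    [-0.0008, 0, 0],
    [-0.001, 0, 0],
    [-0.001, 0, 0],
  ],
  delta_rot=[
    [0, 0, 0],
    [0, 0, 0],
    [0, 0, 0],
  ],
  hand=[0, 0, 0],
)

```text
time: 16.95
eef_pos: [0.5847, -0.0339, 0.0854]
ee_rot: [-1.572, -0.009, -2.791]
wrist_force: [-15.7, -3.5, 13.0]
finger_gap: 0.008
```

```bash
python3 rd.py
```

```text
[ 0.5373 15.9694 12.6974] [0.   0.27 0.26] 17.2
```

Emit:
play_rows(
  travel=[
    [0.001, 0, 0],
    [0.002, 0, 0],
    [0.003, 0, 0],
    [0.004, 0, 0],
    [0.004, 0, 0],
  ],
  delta_rot=[
    [0, 0, 0],
    [0, 0, 0],
    [0, 0, 0],
    [0, 0, 0],
    [0, 0, 0],
  ],
  hand=[0, 0, 0, 0, 0],
)

```text
time: 17.75
eef_pos: [0.5832, -0.0345, 0.0854]
ee_rot: [-1.572, -0.004, -2.791]
wrist_force: [-8.2, -1.7, 5.6]
finger_gap: 0.007
```

```bash
python3 rd.py
```

```text
[0.5357 8.8845 6.4115] [0.   0.5  0.42] 18.0
```

Emit:
play_rows(
  travel=[
    [0.0005, 0, 0],
    [0.001, 0, 0],
    [0.0015, 0, 0],
    [0.0015, 0, 0],
  ],
  delta_rot=[
    [0, 0, 0],
    [0, 0, 0],
    [0, 0, 0],
    [0, 0, 0],
  ],
  hand=[0, 0, 0, 0],
)

```text
time: 18.45
eef_pos: [0.5831, -0.0346, 0.0854]
ee_rot: [-1.571, -0.001, -2.79]
wrist_force: [-5.8, -0.3, 2.9]
finger_gap: 0.007
```

```bash
python3 rd.py
```

```text
[0.5356 5.2683 2.7005] [0.   0.27 0.25] 18.7
```

Emit:
play_rows(
  travel=[
    [0.0005, 0, 0],
    [0.001, 0, 0],
    [0.0015, 0, 0],
    [0.0015, 0, 0],
  ],
  delta_rot=[
    [0, 0, 0],
    [0, 0, 0],
    [0, 0, 0],
    [0, 0, 0],
  ],
  hand=[0, 0, 0, 0],
)

```text
time: 19.15
eef_pos: [0.5831, -0.0349, 0.0857]
ee_rot: [-1.571, 0.002, -2.79]
wrist_force: [-0.4, 0.0, -0.3]
finger_gap: 0.006
```

```bash
python3 rd.py
```

```text
[ 0.5354  0.0511 -0.0717] [0.   0.53 0.19] 19.4
```

Emit:
play_rows(
  travel=[
    [0.0005, 0, 0],
    [0.001, 0, 0],
    [0.0015, 0, 0],
    [0.0015, 0, 0],
  ],
  delta_rot=[
    [0, 0, 0],
    [0, 0, 0],
    [0, 0, 0],
    [0, 0, 0],
  ],
  hand=[0, 0, 0, 0],
)

```text
time: 19.85
eef_pos: [0.5809, -0.0358, 0.0856]
ee_rot: [-1.571, 0.0, -2.79]
wrist_force: [0.4, 0.0, -0.3]
finger_gap: 0.006
```

```bash
python3 rd.py
```

```text
[ 0.5331 -0.0346 -0.1334] [0.   0.75 0.61] 20.1
```

Caught: the force fell to zero and the handle stayed put as the hook left it. I'll clear it, rise and go to view the pad.

Emit:
play_rows(
  travel=[
    [0.006, 0, 0],
    [0.014, 0, 0],
    [0.014, -0.03, 0],
    [0.014, -0.07, 0],
    [0.0, -0.09, 0],
    [-0.04, -0.09, 0],
    [-0.08, -0.09, 0],
    [-0.11, -0.09, 0],
    [-0.11, -0.09, 0],
    [-0.11, -0.09, 0],
  ],
  delta_rot=[
    [0, 0, 0],
    [0, 0, 0],
    [0, 0, 0],
    [0, 0, 0],
    [0, 0, 0],
    [0, 0, 0],
    [0, 0, 0],
    [0, 0, 0],
    [0, 0, 0],
    [0, 0, 0],
  ],
  hand=[0, 0, 0, 0, 0, 0, 0, 0, 0, 0],
)

```text
time: 21.15
eef_pos: [0.6832, 0.002, 0.1748]
ee_rot: [-1.571, -0.002, -2.79]
wrist_force: [-0.4, 0.6, 0.2]
finger_gap: 0.006
```

```bash
python3 - <<'E'
from h import *
import pickle
s=read_state(); m=camera_model("wrist"); p,d=grab_frame("wrist"); print(s["eef_pos"],s["ee_rot"],s["wrist_force"])
t,_=grab_frame("top")
pickle.dump((m,d,s),open("w3.pkl","wb"))
t=cv2.resize(t[110:310,240:360],(288,480)); cv2.imwrite("pics/w3.png",cv2.hconcat([p[:,:512],t])[:,:,::-1])
E
```

```text
[0.68322668 0.00198855 0.1747567 ] [-1.57117005e+00 -1.86753077e-03 -2.79001519e+00] [-0.40254026  0.58178571  0.20099226]
```

View pics/w3.png

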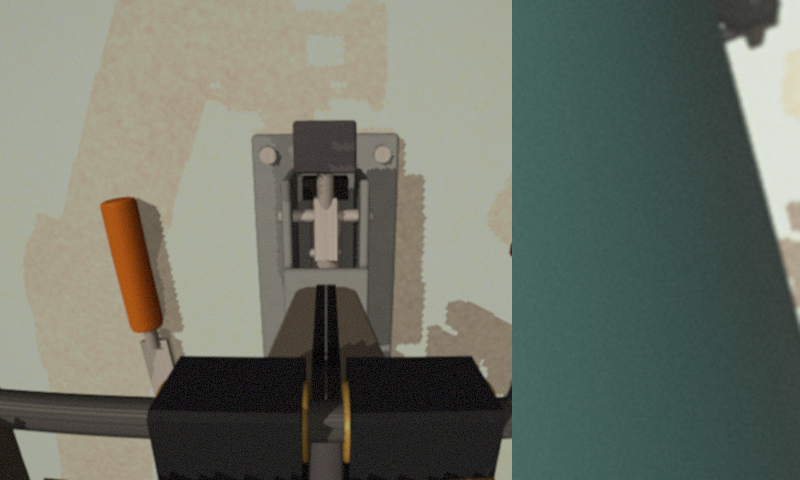

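The wrist view shows the pad spanning about (294–356, 121–172), in line with the fingers. The top view is blocked by the arm.

```bash
python3 - <<'E'
from h import *
import pickle
m,d,s=pickle.load(open("w3.pkl","rb"))
psi=-2.79; f=np.array([np.cos(psi),np.sin(psi)]); y=np.array([-f[1],f[0]])
for u,v in [(325,122),(325,170),(294,146),(356,146)]:
    w=pix2w("wrist",u,v,.0885,m)[:2]; e=w-s["eef_pos"][:2]; print(w,e@f,e@y)
print(d[125:172:8,325])
c,_=grab_frame("scene"); cv2.imwrite("pics/s3.png",cv2.resize(c[170:340,200:450,::-1],(750,510)))
E
```

```text
[0.75492022 0.02902581] -0.07661917288296377 -0.0006924829283584639
[0.72996034 0.01985826] -0.05002895760191925 -0.0006817764944395244
[0.73661266 0.04082231] -0.06349421318115706 -0.018072338631113582
[0.74860845 0.00818903] -0.06351747232748126 0.016695879832804884
[0.2362384  0.23809646 0.23948185 0.24125399 0.24176453 0.2431263 ]
```

View pics/s3.png

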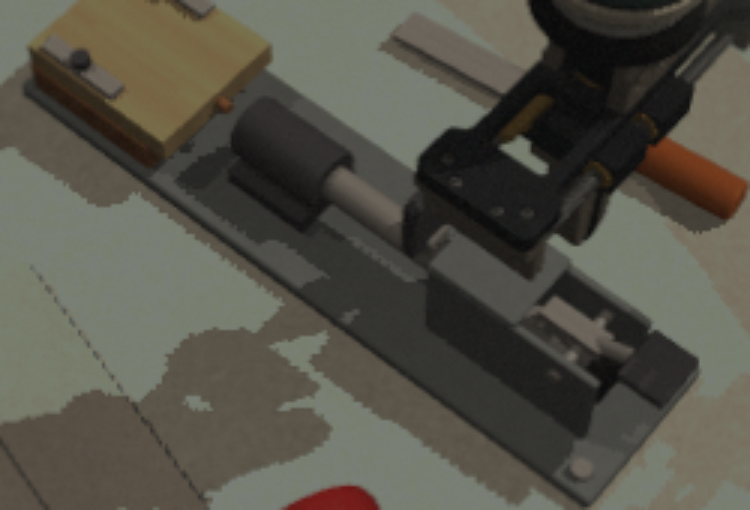

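The scene shows the handle held back next to the housing at (415,220) and the dowel still proud at (225,103), so the striker is cocked. I'll move over the pad and down.

Emit:
play_rows(
  travel=[
    [-0.03, 0, 0],
    [-0.06, 0, -0.001],
    [-0.065, 0.01, -0.001],
    [-0.065, 0.04, -0.001],
    [-0.065, 0.06, -0.001],
    [-0.065, 0.068, -0.001],
    [-0.065, 0.07, -0.001],
    [-0.065, 0.07, -0.001],
  ],
  delta_rot=[
    [0, 0, 0],
    [0, 0, 0],
    [0, 0, 0],
    [0, 0, 0],
    [0, 0, 0],
    [0, 0, 0],
    [0, 0, 0],
    [0, 0, 0],
  ],
  hand=[0, 0, 0, 0, 0, 0, 0, 0],
)

```text
time: 22.1
eef_pos: [0.7449, 0.025, 0.1063]
ee_rot: [-1.57, 0.001, -2.791]
wrist_force: [-0.1, -0.4, 1.0]
finger_gap: 0.005
```

Emit:
play_rows(
  travel=[
    [0, 0.002, 0],
    [0, 0.004, 0],
    [0, 0.006, 0],
    [0, 0.008, 0],
    [0, 0.008, 0],
  ],
  delta_rot=[
    [0, 0, 0],
    [0, 0, 0],
    [0, 0, 0],
    [0, 0, 0],
    [0, 0, 0],
  ],
  hand=[0, 0, 0, 0, 0],
)

```text
time: 22.6
eef_pos: [0.7456, 0.0257, 0.0982]
ee_rot: [-1.57, 0.002, -2.79]
wrist_force: [1.2, 0.5, 1.2]
finger_gap: 0.01
```

Emit:
play_rows(
  travel=[
    [0, 0.001, 0],
    [0, 0.002, 0],
    [0, 0.003, 0],
    [0, 0.003, 0],
  ],
  delta_rot=[
    [0, 0, 0],
    [0, 0, 0],
    [0, 0, 0],
    [0, 0, 0],
  ],
  hand=[0, 0, 0, 0],
)

```text
time: 23.0
eef_pos: [0.7464, 0.026, 0.0957]
ee_rot: [-1.57, 0.004, -2.79]
wrist_force: [3.6, 0.7, 3.9]
finger_gap: 0.008
```

Emit:
play_rows(
  travel=[
    [0, 0.001, 0],
    [0, 0.002, 0],
    [0, 0.003, 0],
    [0, 0.003, 0],
  ],
  delta_rot=[
    [0, 0, 0],
    [0, 0, 0],
    [0, 0, 0],
    [0, 0, 0],
  ],
  hand=[0, 0, 0, 0],
)

```text
time: 23.4
eef_pos: [0.7447, 0.0254, 0.0911]
ee_rot: [-1.571, -0.0, -2.79]
wrist_force: [2.9, 1.6, 2.7]
finger_gap: 0.006
```

```bash
python3 - <<'E'
from h import *
print(read_state()["wrist_force"])
c,_=grab_frame("scene"); cv2.imwrite("pics/s4.png",cv2.resize(c[170:340,200:450,::-1],(750,510)))
E
```

```text
[2.85135922 1.58101024 2.73407106]
```

View pics/s4.png

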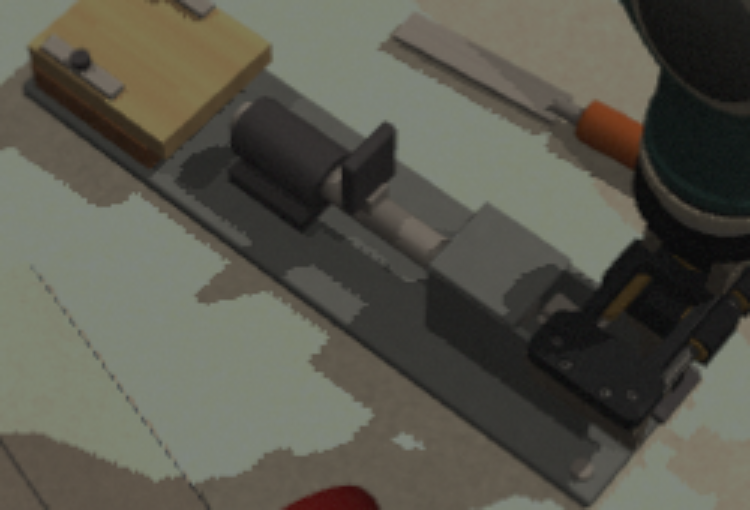

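The striker has fired: the handle is forward at (368,165) and the orange dowel end has gone from (225,103). I'll lift off.

Emit:
play_rows(
  travel=[
    [0, -0.01, 0],
    [0, -0.03, 0],
    [0, -0.06, 0],
    [0, -0.09, 0],
    [0, -0.11, 0],
    [0, -0.11, 0],
    [0, -0.11, 0],
  ],
  delta_rot=[
    [0, 0, 0],
    [0, 0, 0],
    [0, 0, 0],
    [0, 0, 0],
    [0, 0, 0],
    [0, 0, 0],
    [0, 0, 0],
  ],
  hand=[0, 0, 0, 0, 0, 0, 0],
)

```text
time: 24.15
eef_pos: [0.7439, 0.025, 0.2007]
ee_rot: [-1.571, -0.002, -2.791]
wrist_force: [-0.4, -0.8, -0.2]
finger_gap: 0.005
```

```bash
python3 - <<'E'
from h import *
s=read_state();print(s["wrist_force"],s["eef_pos"],s["time"])
c,_=grab_frame("scene"); a=cv2.imread("pics/scene0.png")
k=lambda im:cv2.resize(im[180:250,255:345],(400,311),interpolation=cv2.INTER_CUBIC)
cv2.imwrite("pics/s5.png",cv2.hconcat([k(a),k(c[:,:,::-1])]))
E
```

```text
[-0.39006183 -0.78966087 -0.16233933] [0.74393004 0.02495863 0.20074159] 24.15
```

View pics/s5.png

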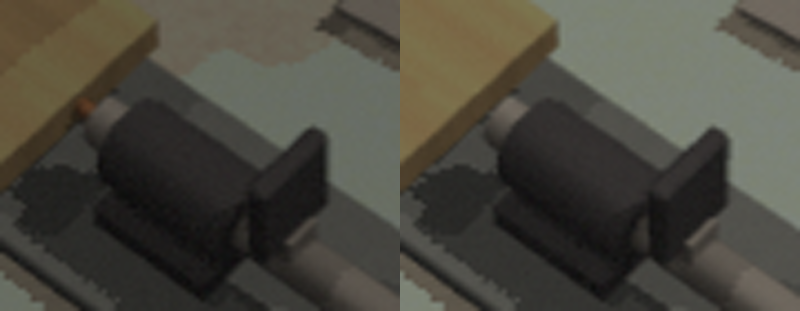

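The left half is from before and the right is now: the orange dowel tip at (85,107) is gone, and the handle is back at rest. I'll hand it in.

```bash
python3 -c "
from bench import *
print(hand_in())"
```

```text
the job is handed in; nothing more can be done
None
```

The dowel looks fully driven: in the last picture its orange end no longer shows at the board's edge, and the handle is back at rest. I judged this from the picture and did not measure how flush the dowel sits.

- **Cocking:** I hooked the handle with shut fingers and drew it back. A first test showed the sear had not caught, and the striker slipped a few millimetres forward while still on the hook. I redrew it about 4 mm further than before. When I eased off, the force fell to zero and the handle stayed back by itself. A picture then showed it cocked, with the dowel still proud.
- **Buffer:** I did not measure its squash directly. The pull peaked at about 16 N. In the last 1.3 mm before I eased off, it rose about 2 N, so any squash was well short of the 3.5 mm limit.
- **Firing:** I pressed the pad about 8 mm. The highest force I read while pressing was about 5 N.
- **End state:** The gripper was lifted clear with about zero force on it. The clock read 24 s at hand-in, and I made no contact with the chisel, notebook or ear defenders.

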